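Tighten the castle nut to its next cotter slot

TASK

Tighten the castle nut (the one with slots in its top) clockwise until its pointer reaches the raised mark on the hub, then turn it on just a little further, so that the next slot lines up with the cotter-pin hole in the axle. Leave the plain nut on the other hub as it is, and let go of the castle nut when it is set.

Things in the scene. Friction and masses are not known exactly. Their poses are not given: they have to be found in the camera images.
- castle_nut_grip (a point): Castle nut on an upright axle: hexagon 46 mm across flats, 48 to 82 mm above the bench; crown to 94 mm, six 8 mm slots, one over each flat; collar below to 27 mm from the axis, its pointer to 37. Point on the axis at height 72 mm: grip flats here from above. Turns with the nut; x: slot pair next to reach the hole after the mark (flats face x, 60, 120 deg); pointer 150 deg counter-clockwise from x.
- castle_nut (a joint): Turn of the castle nut, rad, growing clockwise from above (tightening). 0: pointer at the raised radial mark on the rim of its hub (grey, round, foot 116 mm wide, boss 92 mm wide, 44 mm high): tight. Starts at -0.49 to -0.21, stops at -0.7 and 0.9. Friction about 0.3 N m; stays where left; no rise or fall.
- cotter_hole (a point): 6 mm cotter-pin hole through the fixed axle (22 mm thick, top 104 mm above the bench) in the castle nut; point on the axis, 88 mm up. x runs along the hole, as does the dark line across the axle's top end. The nut's x must come to lie along this x (either way round): 0.5 to 1.25 rad clockwise from the start, one grasp.
- plain_nut (a joint): Turn of the plain nut, rad, clockwise from above positive, starts at 0: plain hexagon of the same size without slots or pointer, top 82 mm above the bench, on a second hub of the same kind. Leave it alone. Either hub may be the left one.
Things that resemble listed ones, but are neither listed nor needed, are in the scene too. What is shaped like the part that bears castle_nut_grip but blue is not meant.

How it is judged:
By the outcome, as a careful person would: the job done as asked, in the order asked, and still so for the second after the job is handed in, with the robot touching nothing.
It also fails if it takes over 29 s, if anything falls off the work surface, if the arm or the gripper's body presses on something with over 40 N, if the wrist force passes 120 N, or if a joint passes its speed limit or range.

ROBOT

A 6-joint arm with a two-finger parallel gripper is mounted at the origin on a cart in front of the work surface, level with it; the furniture and walls round the work are solid. World frame = base frame: x ahead of the robot, y to its left, z up, the work surface at z = 0. Lengths are in m, angles in rad, forces in N, time in s.
With the tool pointing down it reaches from about 0.375 to 0.9 m from the base axis. Payload 3.1 kg.
Tool frame: the origin (TCP) lies midway between the tips of the shut fingers; the grasp point (between the pads) lies 19 mm behind it; z points along the fingers, y is the line along which they close (so a half turn about z gives the same grasp; the last joint's range is limited). The gripper opens to 87 mm and grips with 3 to 60 N. Pads are 19 mm wide; open, the fingers measure 117 mm over their backs; the gripper's body (75 mm by 190 mm) begins 51 mm behind the grasp point.
Start: joints at [1, 0.527, 1.433, -0, 1.181, -0.178], TCP at [0.239, 0.577, 0.223] pointing down, gripper open.
Joint ranges: [-3.08, 3.08], [-0.75, 2.2], [0.22, 2.44], [-1.43, 4.57], [0, 2.65], [-2.85, 2.85]. Speed limits (rad/s): [2.79, 2.79, 3.14, 3.14, 3.14, 3.14].

INTERFACE

Orientations are given as a unit quaternion [x, y, z, w].
In Python, from rig import status, imaging, order gives the robot as it stands.
- The arm moves only by the tool arm_command, never from a script. Its argument "deltas" is one flat list of numbers, 5 for each row, row after row: the opening, from -1 (shut) to 1 (fully open), so that 0 is half open, then the shift along the tool's x, y, z in m, then the turn about the tool's z in rad. In form: [gripper, tx, ty, tz, roll, gripper, tx, ty, tz, roll, ...]. A call has 1 to 12 rows; each row shifts and turns the commanded pose from where the row before left it, along the tool's axes as they then stand; what a row does not reach is not made up. A row lasts 1/8 s, in which the tool goes at most 62.5 mm and 10.7 degrees, less where a joint would pass 70% of its speed; a pose out of reach is approached as far as the arm can. A call with a gripper value outside its range is refused whole. The fingers move at their own pace and stop on an object; "newtons" is the grip in N (left out, the last holds). Time passes only in rows, so rows that do not move let the fingers close. It gives the time, the measured TCP pose, the force, the opening and the grip force at its end, in the units of the state.
- status.get_obs(): the state, without advancing time (a new reading comes with each control period).
- imaging.camera(name): name is "scene" or "top"; returns (picture, depth): 400x640x3 uint8, red, green, blue; 400x640 float32, m along the optical axis (not along the pixel's ray), 0 where there is no reading.
- imaging.camera_params(name): a dict with "intrinsics" (3x3 intrinsics, pixels), "camera_from_world" (4x4, takes a point from world to camera coordinates). Camera axes: x right, y up, looking along -z (the intrinsics and any distortion apply to the point x, -y, -z); pixel columns grow to the right and rows downward; lengths in m; the calibration is good to about 2 mm. A picture is of the moment at which its call begins. camera_params takes no time and is no camera call.
- order.hand_in(): hands the job in; it is judged then, once.
The state is a dict: "time": time; "q": joint angles; "joint_velocities": joint speeds; "joint_torque": joint torques, N m; "position": TCP position; "tool_rot": TCP orientation; "ft_force": force on the tool from outside, world axes, zero at the start; "moment": the same for the moment, N m; "grip_width": finger opening in m; "grip_force": force on a finger pad.
Only numpy, scipy, OpenCV 4.12 (cv2) and the standard library are available. Lean on these libraries where they do the work, as an engineer would, in place of code of your own. Each camera call takes 0.05 s, during which the arm holds its last target. There are 200 camera calls.

## Working session

There is one attempt and no reset: what is moved stays moved. The work goes in short steps, Python scripts to look and compute and a tool call to move; the robot and the scene stay as the last step left them, time stands still between calls to the robot, and variables do not carry over. Pictures are saved under pics/ and viewed, at most 10 in all, crops included, and the job is handed in when it is done.

Besides the shell and the picture viewer there is one more tool, called after "Call:" by a JSON object that holds its "api" and its "payload", one argument or row to a line. arm_command: Moves the arm, as the interface text tells. Its arguments: {"type":"object","properties":{"deltas":{"type":"array"},"newtons":{"type":"number"}},"required":["deltas"]}

```bash
mkdir -p pics
cat > h.py <<'E'
import numpy as np,cv2
from rig import status,imaging,order
def P(name):
    p=imaging.camera_params(name);return np.array(p["intrinsics"]),np.array(p["camera_from_world"])
def ray(name,u,v,z):
    K,T=P(name);d=np.linalg.inv(K)@[u,v,1];d=np.array([d[0],-d[1],-d[2]])
    R=T[:3,:3];o=-R.T@T[:3,3];w=R.T@d;return o+w*(z-o[2])/w[2]
def pix(name,X):
    K,T=P(name);c=T[:3,:3]@np.array(X)+T[:3,3];p=K@[c[0],-c[1],-c[2]];return p[:2]/p[2]
E
python3 - <<'E'
from h import *
for n in("top","scene"):
    a,d=imaging.camera(n);cv2.imwrite(f"pics/{n}0.png",a[:,:,::-1]);np.save(n+"d.npy",d);K,T=P(n);print(n,K.round(1).tolist(),(-T[:3,:3].T@T[:3,3]).round(3),T[:3,:3].round(2).tolist())
s=status.get_obs();print(s["time"],s["position"],s["tool_rot"],s["grip_width"])
E
```

```text
top [[429.6, 0.0, 318.7], [0.0, 429.6, 199.6], [0.0, 0.0, 1.0]] [0.459 0.053 0.916] [[0.02, -1.0, 0.0], [0.99, 0.02, 0.11], [-0.11, -0.0, 0.99]]
scene [[402.0, 0.0, 320.5], [0.0, 402.0, 205.5], [0.0, 0.0, 1.0]] [ 0.161 -0.38   0.687] [[0.73, -0.68, -0.01], [0.5, 0.53, 0.68], [-0.46, -0.51, 0.73]]
0.1 [0.23886144 0.57685    0.22166451] [ 1.95148684e-01  9.80773195e-01 -8.99255078e-04 -3.48901254e-04] 0.08690058720007574
```

View pics/top0.png

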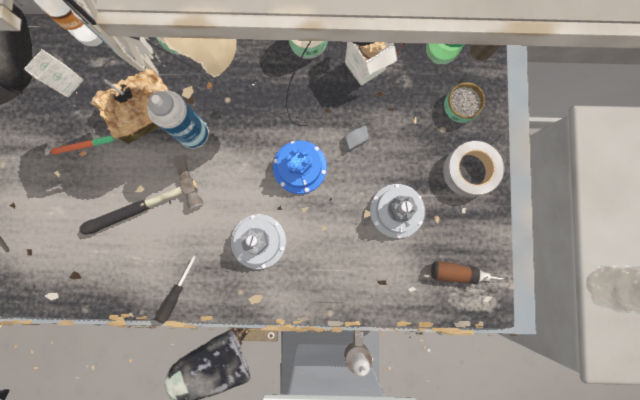

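View pics/scene0.png

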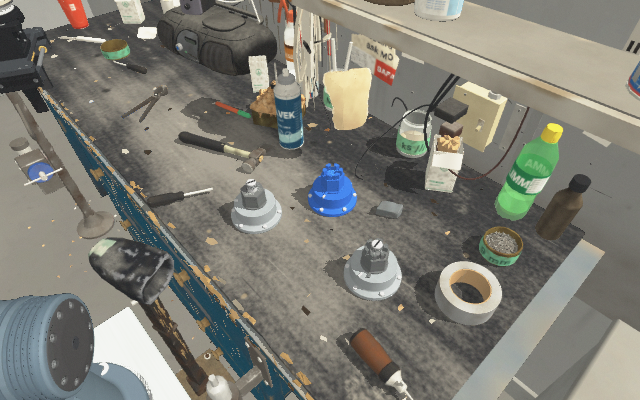

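Three candidates: the blue one (top 300,167; excluded), the left grey hub (top 258,242; looks like the plain nut), and the right grey hub (top 400,210; looks like the castle nut). I'll check in an enlarged crop.

Run:
```python
from h import *
a=cv2.imread("pics/top0.png");b=cv2.imread("pics/scene0.png")
r=lambda i,x,y,w,s:cv2.resize(i[y:y+w,x:x+w],None,fx=s,fy=s,interpolation=cv2.INTER_CUBIC)
cv2.imwrite("pics/c1.png",np.hstack([r(a,368,180,60,6.6666667),r(b,343,228,60,6.66666667)]))
cv2.imwrite("pics/c2.png",np.hstack([r(a,228,212,60,5),r(b,226,172,60,5)]))
```

```text
(no output)
```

View pics/c1.png

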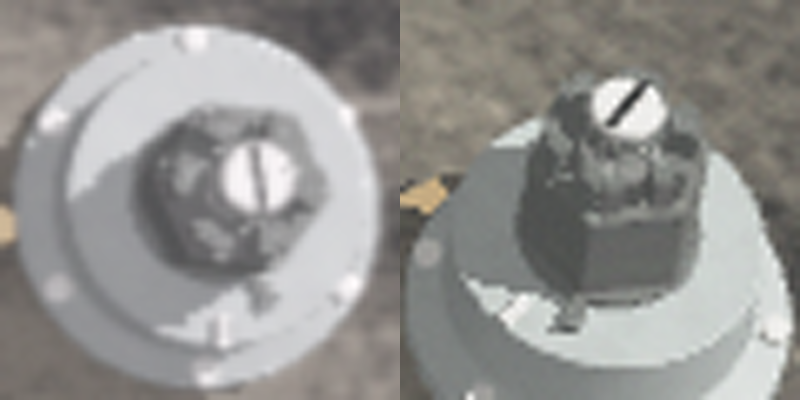

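View pics/c2.png

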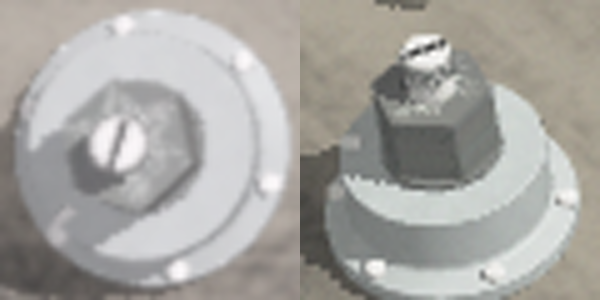

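Run:
```python
from h import *
for n,ax,l1,l2,pt,mk in(("top",(259,178),(253,148),(265,210),(265,295),(218,332)),("scene",(229,108),(248,82),(209,125),(168,318),(115,305))):
    o=np.array((368,180) if n=="top" else (343,228))-0.5
    g=lambda c,z:ray(n,*(o+(np.array(c)+.5)/6.66667),z)
    A=g(ax,.104);L=g(l2,.104)-g(l1,.104);p=g(pt,.048);m=g(mk,.046)
    an=lambda v:np.degrees(np.arctan2(v[1],v[0])).round(1)
    print(n,A.round(4),"line",an(L),np.hypot(*L[:2]),"ptr",an(p-A),np.hypot(*(p-A)[:2]),"mark",an(m-A),np.hypot(*(m-A)[:2]))
# rectified pics, centre at mean axis
c0=np.array([.427,-.145])
A=ray("top",406.85,206.7,.104)[:2]
S=10 # px per mm
out=[]
for z,r in((.104,20),(.094,30),(.046,50)):
    row=[]
    for n in("top","scene"):
        im=cv2.imread(f"pics/{n}0.png")
        # rows: x up, cols: -y right
        src=np.float32([pix(n,[A[0]+dx,A[1]+dy,z]) for dx,dy in((r/1e3,r/1e3),(r/1e3,-r/1e3),(-r/1e3,-r/1e3),(-r/1e3,r/1e3))])
        H=cv2.getPerspectiveTransform(src,np.float32([(0,0),(260,0),(260,260),(0,260)]))
        row.append(cv2.warpPerspective(im,H,(260,260),flags=cv2.INTER_CUBIC))
    out.append(np.vstack(row))
cv2.imwrite("pics/r.png",np.hstack(out))
```

```text
top [ 0.5384 -0.1137  0.104 ] line -169.1 0.01797887196192194 ptr -156.2 0.03287607146180546 mark 179.2 0.04149718796795672
scene [ 0.5389 -0.1156  0.104 ] line -172.1 0.01908055265304331 ptr -158.4 0.03419576145530398 mark 177.9 0.03848591197395741
```

View pics/r.png

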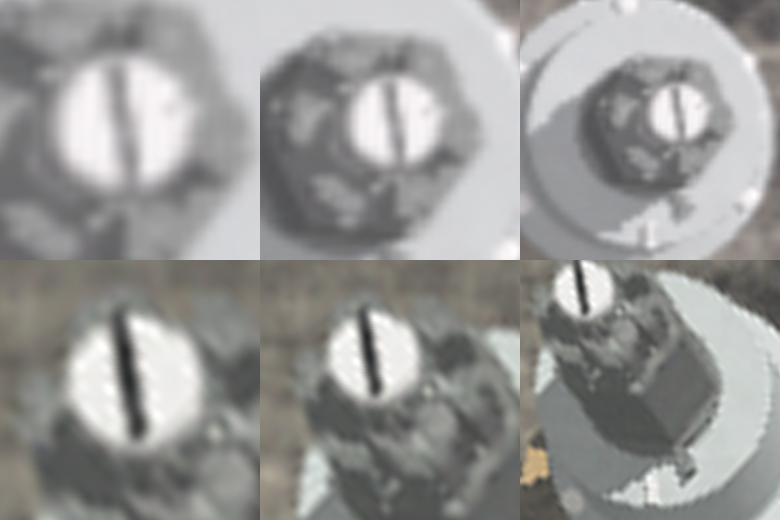

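The right grey hub (top 400,210) has the slotted dark crown, a collar pointer (top 408,224) and a raised mark (top 401,230), so it is the castle nut. The left one (258,242) has no slots or pointer. Next I refine the line and hexagon angles numerically.

Run:
```python
from h import *
C=np.array([.5386,-.1146])
def rect(n,c,z,r,N):
    im=cv2.imread(f"pics/{n}0.png",0);r/=1e3
    src=np.float32([pix(n,[c[0]+dx,c[1]+dy,z]) for dx,dy in((r,r),(r,-r),(-r,-r),(-r,r))])
    return cv2.warpPerspective(im,cv2.getPerspectiveTransform(src,np.float32([(-.5,-.5),(N-.5,-.5),(N-.5,N-.5),(-.5,N-.5)])),(N,N),flags=cv2.INTER_CUBIC).astype(float)
for n,c in(("top",[.5384,-.1137]),("scene",[.5389,-.1156])):
    N=240;w=rect(n,c,.104,12,N) # 10px/mm
    g=(np.arange(N)-119.5)
    X,Y=np.meshgrid(g,g) # X right=-y, Y down=-x
    # disc centroid via bright closing
    b=cv2.morphologyEx((w>150).astype(np.uint8),cv2.MORPH_CLOSE,np.ones((45,45)))
    cx,cy=X[b>0].mean(),Y[b>0].mean()
    best=[]
    m=((X-cx)**2+(Y-cy)**2<75**2)
    for a in np.arange(-10,30,.5):
        t=np.radians(a);d=(-(Y-cy))*-np.sin(t)+(-(X-cx))*np.cos(t)
        best.append((min(w[m&(abs(d-o)<12)].mean() for o in range(-12,13,3)),a))
    best=np.array(best);best=best[best[:,0].argsort()]
    print(n,"disc off mm x,y",-cy/10,-cx/10,"area r",np.sqrt(b.sum()/np.pi)/10,"line",best[:4].round(1).tolist())
w=rect("top",C,.082,36,520);s=rect("scene",C,.082,36,520)
cv2.imwrite("pics/hex.png",np.hstack([w,s])[:, :].astype(np.uint8)[:, :][::1, ::1] if 0 else cv2.resize(np.hstack([w,s]),(800,400)))
d=np.load("topd.npy")
for u,v in((168,98),(258,242),(300,160),(160,85),(470,165)):
    K,T=P("top");z=d[v,u];c=np.linalg.inv(K)@[u,v,1]*z;print((u,v),(T[:3,:3].T@(np.array([c[0],-c[1],-c[2]])-T[:3,3])).round(3))
```

```text
top disc off mm x,y 1.1837550597391424 -0.010304268757699603 area r 12.758545869162706 line [[162.8, 9.5], [162.9, 10.0], [162.9, 9.0], [162.9, 8.5]]
scene disc off mm x,y -0.5207366871631728 -0.16044846988438072 area r 11.579089219773483 line [[78.2, 10.0], [78.3, 9.5], [78.3, 10.5], [78.5, 11.0]]
(168, 98) [0.708 0.317 0.196]
(258, 242) [0.465 0.168 0.082]
(300, 160) [0.628 0.092 0.082]
(160, 85) [0.782 0.385 0.062]
(470, 165) [ 0.642 -0.275 -0.005][ WARN:0@0.996] global loadsave.cpp:1063 imwrite_ Unsupported depth image for selected encoder is fallbacked to CV_8U.
```

View pics/hex.png

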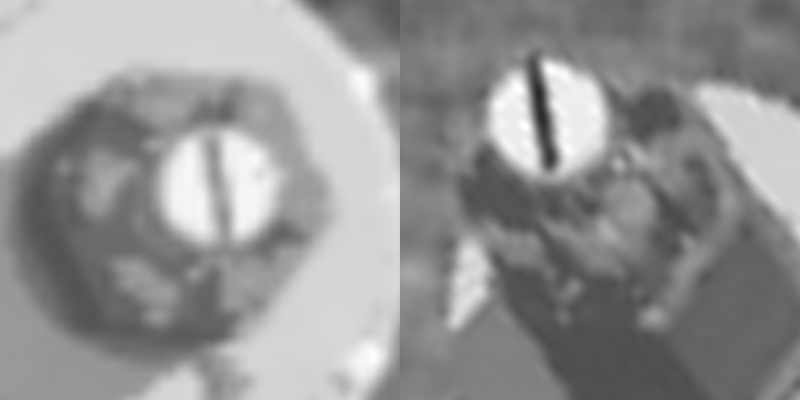

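Call:
{"api": "arm_command", "payload": {
  "deltas": [1, -0.0416, -0.0403, 0, 0, 1, -0.0416, -0.0403, 0, 0, 1, -0.0416, -0.0403, 0, 0, 1, -0.0416, -0.0403, 0, 0, 1, -0.0416, -0.0403, 0, 0, 1, -0.0416, -0.0403, 0, 0, 1, -0.0416, -0.0403, 0, 0, 1, -0.0416, -0.0403, 0, 0, 1, -0.0416, -0.0403, 0, 0, 1, -0.0416, -0.0403, 0, 0, 1, -0.0416, -0.0403, 0, 0, 1, -0.0416, -0.0403, 0, 0]
}}

```text
time: 1.6
position: [0.5156, -0.0623, 0.2223]
tool_rot: [0.195, 0.981, 0.0, -0.0]
ft_force: [-0.2, -0.9, -0.6]
grip_width: 0.0874
grip_force: 0.0
```

Call:
{"api": "arm_command", "payload": {
  "deltas": [1, -0.0428, -0.0409, 0, 0, 1, 0, 0, 0, 0.118, 1, 0, 0, 0, 0.118, 1, 0, 0, 0, 0]
}}

```text
time: 2.1
position: [0.5388, -0.1147, 0.222]
tool_rot: [0.309, 0.951, 0.0, -0.001]
ft_force: [-0.2, 0.4, -0.9]
grip_width: 0.087
grip_force: 0.0
```

```bash
cat >> h.py <<'E'
def st(c=(.539,-.1147)):
    from scipy.spatial.transform import Rotation as R
    s=status.get_obs();M=R.from_quat(s["tool_rot"]).as_matrix()
    e=np.r_[c,s["position"][2]]-s["position"]
    print(s["time"],"pos",np.round(s["position"],4),"psi",np.degrees(np.arctan2(M[1,1],M[0,1])).round(2),"tz",M[:,2].round(3),"err tool xy",(M.T@e).round(4)[:2],"F",np.round(s["ft_force"],1),"M",np.round(s["moment"],2),"w",s["grip_width"],"gf",s["grip_force"],"q6",s["q"][5])
E
python3 -c "from h import *;st()"
```

```text
2.1 pos [ 0.5388 -0.1147  0.222 ] psi 54.03 tz [-0.001  0.    -1.   ] err tool xy [-0.0001  0.0001] F [-0.2  0.4 -0.9] M [0.01 0.01 0.  ] w 0.08703436422728089 gf 0.0 q6 -1.3556237155743396
```

Call:
{"api": "arm_command", "payload": {
  "deltas": [1, 0, 0, 0.05, 0, 1, 0, 0, 0.05, 0, 1, 0, 0, 0.035, 0, 1, 0, 0, 0.02, 0, 1, 0, 0, 0.014, 0, 1, 0, 0, 0, 0, 0.2, 0, 0, 0, 0, 0.2, 0, 0, 0, 0, 0.2, 0, 0, 0, 0],
  "newtons": 10
}}

```text
time: 3.22
position: [0.5396, -0.1148, 0.0543]
tool_rot: [0.309, 0.951, -0.0, 0.001]
ft_force: [-0.2, -0.6, 0.1]
grip_width: 0.0647
grip_force: 0.0
```

Call:
{"api": "arm_command", "payload": {
  "deltas": [-0.2, 0, 0, 0, 0, -0.2, 0, 0, 0, 0, -0.2, 0, 0, 0, 0, -0.2, 0, 0, 0, 0]
}}

```text
time: 3.72
position: [0.5399, -0.1138, 0.0538]
tool_rot: [0.309, 0.951, 0.001, 0.001]
ft_force: [2.2, 4.6, 1.0]
grip_width: 0.0458
grip_force: 10.0
```

Run:
```python
from h import *
st()
a,_=imaging.camera("top");b,_=imaging.camera("scene")
cv2.imwrite("pics/g.png",cv2.resize(np.hstack([a[130:290,320:480],b[160:320,290:450]])[:,:,::-1],(800,400)))
```

```text
3.725 pos [ 0.5399 -0.1138  0.0538] psi 53.96 tz [ 0.001  0.001 -1.   ] err tool xy [ 0.0002 -0.0012] F [2.2 4.6 1. ] M [ 0.68 -0.34  0.09] w 0.04577657325504133 gf 9.983243588358164 q6 -1.3544122446536564
```

View pics/g.png

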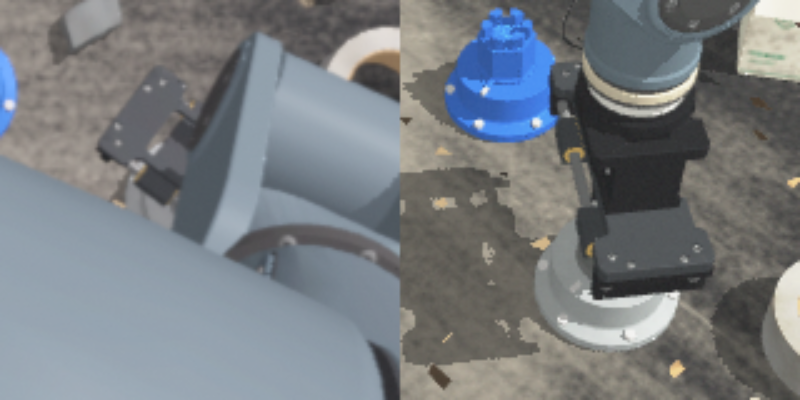

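Width of 45.8 mm means the pads sit on the flats. The force shows the axis about 1.5 mm further along tool +y, so I re-centre, grip harder and turn.

Call:
{"api": "arm_command", "payload": {
  "deltas": [-0.2, 0, 0.0015, 0, 0, -0.2, 0, 0, 0, 0, -0.2, 0, 0, 0, 0, -0.2, 0, 0, 0, 0.06, -0.2, 0, 0, 0, 0.1, -0.2, 0, 0, 0, 0.1, -0.2, 0, 0, 0, 0.1, -0.2, 0, 0, 0, 0.1, -0.2, 0, 0, 0, 0],
  "newtons": 45
}}

```text
time: 4.95
position: [0.54, -0.1137, 0.0537]
tool_rot: [0.518, 0.855, -0.0, 0.0]
ft_force: [-1.3, -1.6, 3.9]
grip_width: 0.0457
grip_force: 44.8
```

```bash
python3 -c "from h import *;st()"
```

```text
4.95 pos [ 0.54   -0.1137  0.0537] psi 27.59 tz [ 0. -0. -1.] err tool xy [-0.0004 -0.0014] F [-1.3 -1.6  3.9] M [-0.22  0.07 -0.28] w 0.04565149852085911 gf 44.82168626971543 q6 -0.8915393865031185
```

Call:
{"api": "arm_command", "payload": {
  "deltas": [-0.2, 0, 0, 0, 0.1, -0.2, 0, 0, 0, 0.1, -0.2, 0, 0, 0, 0.07, -0.2, 0, 0, 0, 0.046, -0.2, 0, 0, 0, 0, -0.2, 0, 0, 0, 0]
}}

```text
time: 5.7
position: [0.54, -0.1137, 0.0537]
tool_rot: [0.646, 0.764, -0.0, 0.0]
ft_force: [-2.6, -1.3, 4.5]
grip_width: 0.0457
grip_force: 44.9
```

```bash
python3 -c "from h import *;st()"
```

```text
5.7 pos [ 0.54   -0.1137  0.0537] psi 9.56 tz [ 0. -0. -1.] err tool xy [-0.0008 -0.0012] F [-2.6 -1.3  4.5] M [-0.27  0.09  0.03] w 0.04567508712094115 gf 44.87601335160434 q6 -0.5765963988540304
```

Call:
{"api": "arm_command", "payload": {
  "deltas": [0, 0, 0, 0, 0, 0.5, 0, 0, 0, 0, 1, 0, 0, 0, 0, 1, 0, 0, 0, 0, 1, 0, 0, -0.03, 0, 1, 0, 0, -0.05, 0, 1, 0, 0, -0.06, 0, 1, 0, 0, -0.03, 0, 1, 0.03, 0, 0, 0]
}}

```text
time: 6.82
position: [0.5378, -0.0857, 0.2268]
tool_rot: [0.647, 0.762, 0.001, 0.004]
ft_force: [0.2, 0.9, 0.0]
grip_width: 0.087
grip_force: 0.0
```

Call:
{"api": "arm_command", "payload": {
  "deltas": [1, 0.05, 0, 0, 0, 1, 0.06, 0, 0, 0, 1, 0.06, 0, 0, 0, 1, 0.06, 0, 0, 0, 1, 0.06, 0, 0, 0, 1, 0.03, 0, 0, 0, 1, 0, 0, 0, 0]
}}

```text
time: 7.7
position: [0.4813, 0.2338, 0.2233]
tool_rot: [0.644, 0.765, -0.0, -0.0]
ft_force: [0.7, -0.3, 0.5]
grip_width: 0.0873
grip_force: 0.0
```

Run:
```python
from h import *
st()
a,_=imaging.camera("top");b,_=imaging.camera("scene")
r=lambda i,x,y:cv2.resize(i[y:y+60,x:x+60,::-1],(400,400),interpolation=cv2.INTER_CUBIC)
cv2.imwrite("pics/e.png",np.hstack([r(a,368,180),r(b,343,228)]))
```

```text
7.7 pos [0.4813 0.2338 0.2233] psi 9.76 tz [-0.  0. -1.] err tool xy [-0.3532 -0.0021] F [ 0.7 -0.3  0.5] M [-0.08  0.02 -0.01] w 0.0873110121746114 gf 0.0 q6 0.07270134262391276
```

View pics/e.png

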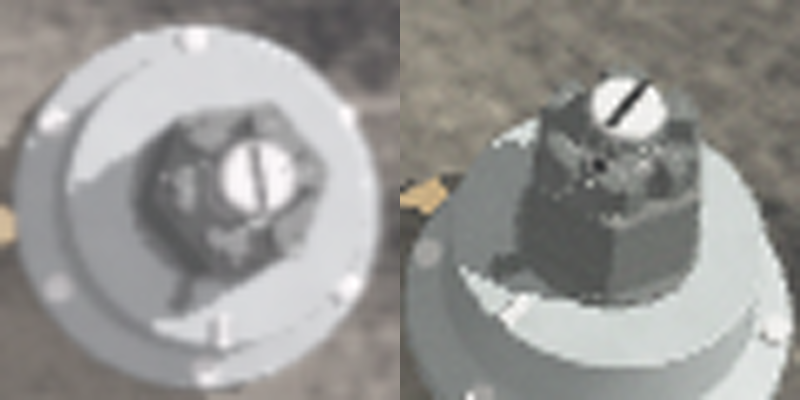

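The pointer (crop top 180,300; scene 505,265) is now past the mark (218,332). In the scene crop the dark cotter hole shows in a slot (598,163). One quick angle check follows, against the expected pointer angle of 159.5°.

Run:
```python
from h import *
A=np.array([.540,-.1137,0])
for n,o,p in(("top",(368,180),(181,298)),("scene",(343,228),(107,266))):
    v=ray(n,*(np.array(o)-.5+(np.array(p)+.5)/6.66667),.048)-A
    print(n,np.degrees(np.arctan2(v[1],v[0])),np.hypot(*v[:2]))
```

```text
top 159.77508670390716 0.03535110447292252
scene 164.0811747592113 0.03404309115029368
```

```bash
python3 -c "from rig import order;print(order.hand_in())"
```

```text
the job is handed in; nothing more can be done
None
```

I turned the castle nut about 44° clockwise, past the mark, until the next slot lined up with the cotter-pin hole (best estimate within a degree or two), then released it; I left the plain nut alone and handed the job in at about 8 s.

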